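# Open the ratchet jaw of a solar-coupon inspection fixture

## Robot

A 6-joint arm with a two-finger parallel gripper is mounted at the origin on the work surface. World frame = base frame: x ahead of the robot, y to its left, z up, the work surface at z = 0. Lengths are in m, angles in rad, forces in N, time in s.
With the tool pointing down it reaches from about 0.3 to 0.775 m from the base axis. Payload 14.6 kg.
Tool frame: the origin (TCP) lies on the centre line of the jaws, within the pads' length; the fingertips stand 19 mm ahead of it and the grasp point (between the pads) is the TCP (bot.finger_overhang is the distance from the TCP to the fingertips, in m); z points along the fingers, y is the direction in which the jaws open and shut (so a half turn about z gives the same grasp; the last joint's range is limited). The gripper opens to 94 mm and grips with 3 to 60 N. Pads are 16 mm wide; open, the fingers measure 119 mm over their backs; the gripper's body (75 mm by 177 mm) begins 78 mm behind the grasp point.
Start: joints at [1.169, 0.3, 1.521, -0, 1.321, -0.067], TCP at [0.181, 0.519, 0.186] pointing down, gripper open.
Joint ranges: [-3.03, 3.03], [-0.79, 2.21], [0.23, 2.52], [-1.04, 4.18], [0, 3.07], [-2.55, 2.55]. Speed limits (rad/s): [2.22, 2.22, 2.57, 3.14, 3.14, 3.14].

## Interface

Orientations are given as a rotation vector (axis times angle).
In Python, from station import bot gives the robot as it stands.
- The arm moves only by the tool drive_tool, never from a script. Its argument "plan" is a list that holds one entry, the list of rows, each a list of 7 numbers: the shift along the tool's x, y, z in mm, then the turn, a rotation vector about the tool's x, y, z in rad, then the opening, from 0 (shut) to 1 (fully open). In form: [[[dx, dy, dz, wx, wy, wz, gripper], ...]]. A call has exactly 8 rows; each row is the pose to reach, as a shift and turn from the pose measured when the call began, along the tool's axes at that moment; what a row does not reach only later rows make up. A row lasts 1/10 s, in which the tool goes at most 50 mm and 8.59 degrees, less where a joint would pass 70% of its speed; a pose out of reach is approached as far as the arm can. A call with a gripper value outside its range is refused whole. The fingers move at their own pace and stop on an object; "grip_force" is the grip in N (left out, the last holds). Time passes only in rows, so rows that repeat a pose let the fingers close, or fill a call up. It gives the time, the measured TCP pose, the force and the opening at its end, in the units of the state.
- bot.state(): the state, without advancing time (a new reading comes with each control period).
- bot.camera(name): name is "side" or "top" or "wrist"; returns a dict with "color" (420x560x3 uint8, red, green, blue), "z_map" (420x560 float32, m along the optical axis (not along the pixel's ray), 0 where there is no reading), "vfov" (degrees; the focal length in pixels is half the picture's height over the tangent of half this angle, whatever the lens; pixels are square), "cx", "cy" (the principal point, pixels), "k1" (the pictures are not rectified: a ray, as slopes to the right and down, at radius r is drawn at 1 + k1 r^2 times it, then the intrinsics apply), "origin" and "attitude" of the camera in the world. Camera axes: x right, y up, looking along -z (the intrinsics and any distortion apply to the point x, -y, -z); pixel columns grow to the right and rows downward; lengths in m; the calibration is good to about 2 mm. A picture is of the moment at which its call begins.
- bot.hand_in(): hands the job in, once; it reports no verdict.
The state is a dict: "clock": time; "q": joint angles; "qd": joint speeds; "tau": joint torques, N m; "ee_pos": TCP position; "orientation": TCP orientation; "contact_force": force on the tool from outside, world axes, zero at the start; "moment": the same for the moment, N m; "finger_gap": finger opening in m.
Only numpy, scipy, OpenCV 4.12 (cv2) and the standard library are available. Lean on these libraries where they do the work, as an engineer would, in place of code of your own. Each camera call takes 0.05 s, during which the arm holds its last target.

## Task

The next solar coupon for this inspection fixture is longer than the one lying in it. With the fingertips, press the release paddle of the sliding ratchet jaw down and, keeping it down, push the jaw back along its toothed bar, away from the coupon, until it stands against the end stop; then let go so that the paddle springs up. Nothing is to be picked up: do not touch or shift the coupon, and leave the torch, the jar and the loupe where they are.

Things in the scene. Friction and masses are not known exactly. Their poses are not given: they have to be found in the camera images.
- fixture: Fixed aluminium bed plate 180 x 410 x 10 mm. Origin on the bench under the bar's centre line, z up, +y = the way the jaw is pushed back (opened). The plate spans y -227 to +183 mm: 22 mm high black fence at the -y end, then coupon, then jaw on a steel bar (24 mm wide, top 36 mm above the bench, plus 5 mm saw teeth, pitch 10 mm) that runs along y to the end stop. Its yaw varies.
- jaw (a joint): Position of the sliding jaw along the bar in m: 0 = near the coupon, 0.14 = fully open, against the end stop. Sliding friction about 4 N plus light damping. The ratchet lets it move freely towards the coupon; away from the coupon it locks within one tooth (10 mm) unless the release is held down.
- release (a joint): Angle of the spring-loaded release rocker in rad; grows as its paddle is pressed. At rest 0 to 0.13, depending on where on a tooth the pawl stands; the pawl is clear of the teeth above about 0.14; the paddle lies level at 0.22; hard stop at 0.32. Springs back when let go. Takes about 2 to 6 N at the paddle.
- paddle (a point): Centre of the top of the paddle, a ribbed steel plate 46 mm wide (fixture x) reaching 52 mm from the push face towards the coupon (-y); this point lies 25 mm from that face. Hinged 35 mm away in +y, 48 mm above the bench; slopes up towards the coupon by 0.22 rad minus the joint angle. Height of this point: 61 mm at angle 0, 54 mm when level, 50 mm at the hard stop. Its frame turns with it.
- push_face (a point): Middle of the upright face of the jaw's black push block, looking towards the coupon (fixture -y), right behind the paddle. Face 72 mm wide (fixture x), from 59 to 97 mm above the bench, this point at 80 mm; block 16 mm thick. Moves with the jaw, axes as the fixture's. Under the paddle the jaw's nose (120 mm wide, 40 mm high) reaches 65 mm from this face towards the coupon.
- end_stop (a point): Middle of the end stop block's face, at the +y end of the bar, 36 mm above the bench (the block is 90 mm wide, its top 40 mm high). When the jaw stands against it the push face is 54 mm short of this point (in fixture y).
- coupon: Solar coupon, origin at the centre of its underside: a loose black framed plate 150 (fixture x) x 96 x 6 mm with dark square cells, lying on the bed between fence and jaw. Fragile: not to be touched or shifted.
- torch_mid (a point): Bystander: aluminium torch standing on its wider head, 38 mm wide, 115 mm tall; the point is half-way up.
- jar_mid (a point): Bystander: small jar with white cap, 48 mm wide, 55 mm tall; the point is half-way up.
- loupe_mid (a point): Bystander: black open cup-shaped loupe, 42 mm wide, 40 mm tall; the point is half-way up.

How it is judged:
By the outcome, as a careful person would: the job done as asked, in the order asked, and still so for the second after the job is handed in, with the robot touching nothing.
It also fails if it takes over 38 s, if anything falls off the work surface, if the arm or the gripper's body presses on something with over 40 N, if the wrist force passes 120 N, or if a joint passes its speed limit or range.

## Working session

There is one attempt and no reset: what is moved stays moved. The work goes in short steps, Python scripts to look and compute and a tool call to move; the robot and the scene stay as the last step left them, time stands still between calls to the robot, and variables do not carry over. Pictures are saved under pics/ and viewed, and the job is handed in when it is done.

Besides the shell and the picture viewer there is one more tool, called after ">>>" by a JSON object that holds its "fn" and its "kwargs", one argument or row to a line. drive_tool: Moves the arm, as the interface text tells. Its arguments: {"type":"object","properties":{"plan":{"type":"array","items":{"type":"array","items":{"type":"array","items":{"type":"number"}}}},"grip_force":{"type":"number"}},"required":["plan"]}

```bash
ls; mkdir -p pics
cat > h.py <<'E'
import numpy as np,cv2
from scipy.spatial.transform import Rotation as R
from station import bot
def att(a):
    a=np.array(a,float)
    if a.shape==(3,3): return a
    if a.size==3: return R.from_rotvec(a).as_matrix()
    raise Exception(a)
def save(c,n,crop=None,s=1):
    im=c["color"][:,:,::-1]
    if crop: x0,y0,x1,y1=crop; im=im[y0:y1,x0:x1]
    cv2.imwrite("pics/"+n,cv2.resize(im,None,fx=s,fy=s,interpolation=cv2.INTER_CUBIC))
def f(c): return 210/np.tan(np.radians(c["vfov"])/2)
def pix(c,u,v,z=None,plane=None):
    F=f(c);K=np.array([[F,0,c["cx"]],[0,F,c["cy"]],[0,0,1.]])
    p=cv2.undistortPoints(np.array([[[u,v]]],float),K,np.array([c["k1"],0,0,0.]))[0,0]
    d=np.array([p[0],-p[1],-1]);A=att(c["attitude"]);o=np.array(c["origin"])
    if plane is not None:
        w=A@d; return o+w*(plane-o[2])/w[2]
    if z is None: z=c["z_map"][int(round(v)),int(round(u))]
    return o+A@(d*z)
def proj(c,P):
    A=att(c["attitude"]);q=A.T@(np.array(P)-np.array(c["origin"]))
    x,y=q[0]/-q[2],-q[1]/-q[2];s=1+c["k1"]*(x*x+y*y)
    return f(c)*x*s+c["cx"],f(c)*y*s+c["cy"]
E
python3 - <<'E'
from h import *
import pickle
print(bot.state())
for n in("top","side","wrist"):
    c=bot.camera(n);save(c,n+"0.png");pickle.dump(c,open(n+"0.pkl","wb"));print(n,{k:v for k,v in c.items() if k not in("color","z_map")})
E
```

```text
pics
{'clock': 0.0, 'q': array([ 1.16938849e+00,  3.00459758e-01,  1.52157803e+00, -2.00858327e-05,
        1.32070387e+00, -6.66197137e-02]), 'qd': array([-9.71890034e-05,  1.15158924e-04,  4.03954324e-04,  2.26387889e-04,
        1.45895344e-03, -1.08546944e-03]), 'tau': array([ 2.70893288e-04, -5.31813419e+01, -3.52739561e+01,  7.08399201e-02,
        2.43681780e-02, -1.29455289e-04]), 'ee_pos': array([0.18061942, 0.51919389, 0.18509386]), 'orientation': array([-5.23382413e-01, -3.09743718e+00,  1.76260978e-03]), 'contact_force': array([-0.61644961,  0.0484144 , -0.16129715]), 'moment': array([0.0494948 , 0.0287492 , 0.03462041]), 'finger_gap': 0.09395924881521622}
top {'vfov': 45.10078805716401, 'cx': 279.21617773912544, 'cy': 210.9899950061436, 'k1': 0.0006382331976677205, 'origin': array([ 0.40835259, -0.0018222 ,  0.89103057]), 'attitude': array([ 0.18242417, -0.12205895, -1.5461607 ])}
side {'vfov': 55.894158511558956, 'cx': 270.70596218519086, 'cy': 211.86398364399716, 'k1': -0.08722495449512406, 'origin': array([ 0.36990544, -0.37631985,  0.55925397]), 'attitude': array([ 0.72872743, -0.19028138, -0.43978513])}
wrist {'vfov': 60.731018275919865, 'cx': 278.2164114691369, 'cy': 206.99592914309395, 'k1': -0.07297479147380234, 'origin': array([0.119008  , 0.54077586, 0.38422537]), 'attitude': array([-0.20047687, -0.14276138,  1.23004982])}
```

View pics/top0.png

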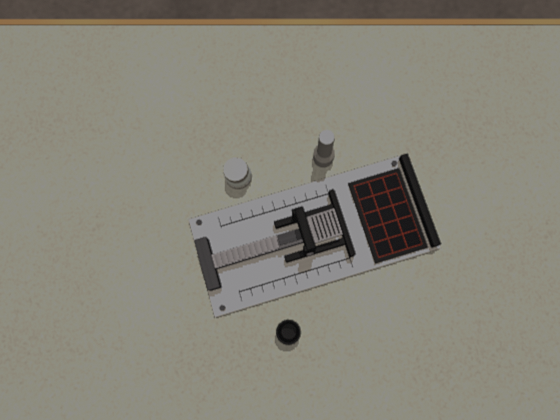

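View pics/side0.png

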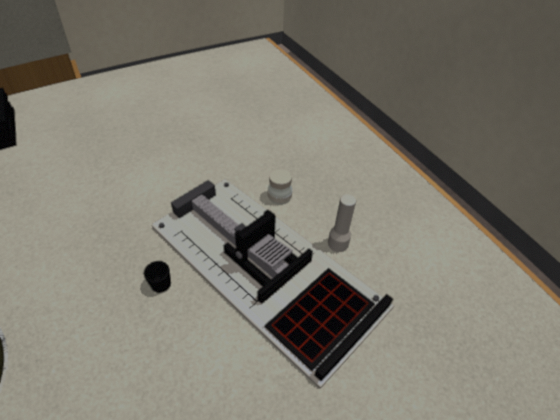

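View pics/wrist0.png

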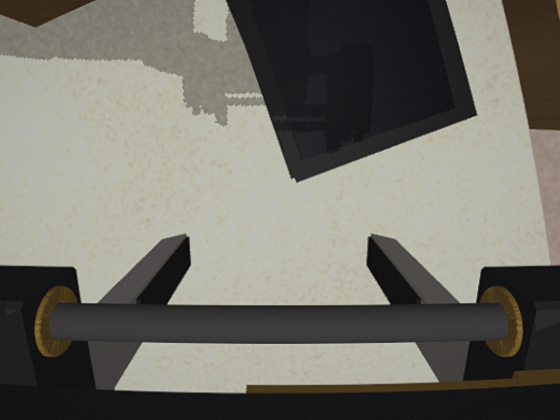

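Top view: the bed plate spans about (190–438, 155–315) px. The coupon is at about (388,216), the jaw nose at about (342,222), the paddle at about (325,226), the push block at about (303,230) and the end stop at about (208,264). The jar is at (236,172), the torch at (325,145) and the loupe at (288,332). I'll zoom in next.

Run:
```python
from h import *
import pickle
t=pickle.load(open("top0.pkl","rb"));s=pickle.load(open("side0.pkl","rb"))
save(t,"topc.png",(185,120,445,320),3)
save(s,"sidec.png",(150,160,400,345),3)
```

```text
(no output)
```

View pics/topc.png

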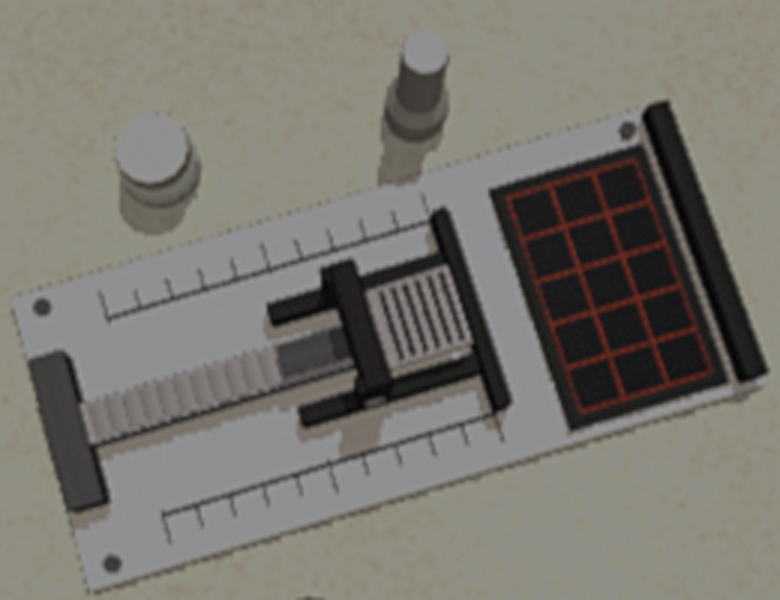

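View pics/sidec.png

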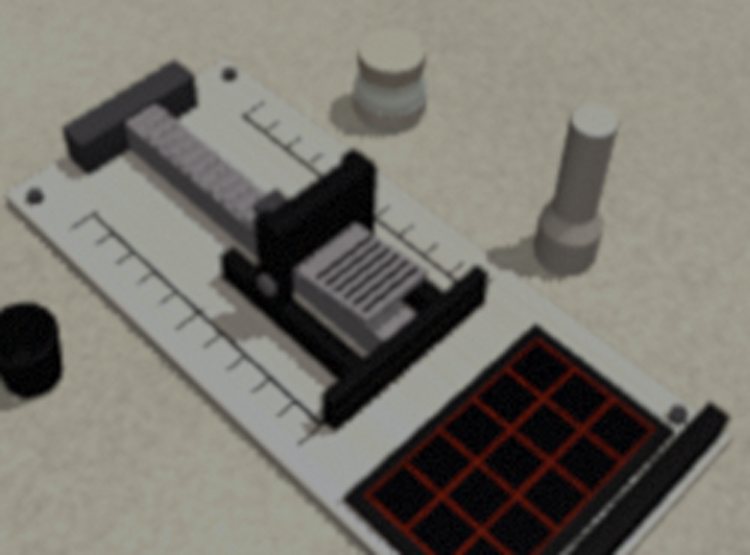

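```bash
cat > fit.py <<'E'
from h import *
import pickle
t=pickle.load(open("top0.pkl","rb"));s=pickle.load(open("side0.pkl","rb"))
T=lambda u,v,p=None:pix(t,185+u/3-.33,120+v/3-.33,plane=p)
S=lambda u,v,p=None:pix(s,150+u/3-.33,160+v/3-.33,plane=p)
if __name__=="__main__":
    np.set_printoptions(precision=4,suppress=True)
    for n,u,v,p in[("plA",12,298,.01),("plB",92,592,.01),("scr1",42,307,.01),("scr2",112,563,.01),("scr3",628,130,.01),
     ("cpA",490,190,.016),("cpB",640,148,.016),("cpC",728,383,.016),("cpD",570,430,.016),
     ("blkA",322,268,.097),("blkB",353,261,.097),("blkC",392,398,.097),("blkD",362,402,.097),
     ("stopA",68,353,.04),("stopB",105,500,.04),
     ("noseA",446,210,.04),("noseB",508,404,.04),("torchtop",425,52,.115),("jartop",153,146,.055)]:
        print(n,T(u,v,p),T(u,v))
    for n,u,v,p in[("scr1",230,74,.01),("scr2",35,197,.01),("scr3",678,414,.01),("plB",8,200,.01),
      ("stopA",180,63,.04),("blk",356,152,.097),("blk2",374,164,.097),("blk3",275,236,.097),("blk4",258,207,.097),("noseA",487,272,.04),("noseB",337,425,.01)]:
        print("S",n,S(u,v,p),S(u,v))
E
python3 fit.py
```

```text
plA [0.5645 0.1955 0.01  ] [0.5649 0.1959 0.008 ]
plB [0.3947 0.1396 0.01  ] [ 0.3945  0.1418 -0.0037]
scr1 [0.5594 0.1772 0.01  ] [0.5582 0.1759 0.0167]
scr2 [0.4112 0.1288 0.01  ] [0.4112 0.1278 0.0169]
scr3 [ 0.6725 -0.17    0.01  ] [ 0.6712 -0.1691  0.0145]
cpA [ 0.6329 -0.087   0.016 ] [ 0.6336 -0.0873  0.0134]
cpB [ 0.6597 -0.1756  0.016 ] [ 0.6601 -0.1759  0.0149]
cpC [ 0.5206 -0.2226  0.016 ] [ 0.5209 -0.2232  0.0137]
cpD [ 0.4919 -0.1321  0.016 ] [ 0.4921 -0.1325  0.0137]
blkA [0.568  0.0103 0.097 ] [0.5688 0.0103 0.0933]
blkB [ 0.5721 -0.0062  0.097 ] [ 0.572  -0.0062  0.0975]
blkC [ 0.4991 -0.0276  0.097 ] [ 0.5066 -0.0298  0.0317]
blkD [ 0.4967 -0.012   0.097 ] [ 0.5022 -0.0126  0.0476]
stopA [0.5279 0.1548 0.04  ] [0.5289 0.1562 0.0326]
stopB [0.4456 0.1299 0.04  ] [0.446  0.1313 0.0306]
noseA [ 0.6146 -0.0595  0.04  ] [ 0.6145 -0.0595  0.0401]
noseB [ 0.5035 -0.0943  0.04  ] [ 0.5037 -0.0945  0.0378]
torchtop [ 0.6832 -0.043   0.115 ] [ 0.6832 -0.043   0.1149]
jartop [0.6463 0.109  0.055 ] [0.6465 0.1091 0.0545]
S scr1 [0.561  0.1799 0.01  ] [0.5597 0.1759 0.0139]
S scr2 [0.4118 0.1308 0.01  ] [0.4116 0.1279 0.0131]
S scr3 [ 0.674  -0.1668  0.01  ] [ 0.6707 -0.1691  0.016 ]
S plB [0.3962 0.1357 0.01  ] [0.3964 0.1391 0.0064]
S stopA [0.5257 0.1731 0.04  ] [0.5256 0.173  0.0401]
S blk [0.5679 0.0066 0.097 ] [0.5683 0.0072 0.0962]
S blk2 [ 0.5726 -0.0053  0.097 ] [ 0.573  -0.0046  0.0961]
S blk3 [ 0.5059 -0.027   0.097 ] [ 0.5065 -0.0254  0.0949]
S blk4 [ 0.5058 -0.0059  0.097 ] [0.5184 0.0285 0.0541]
S noseA [ 0.6167 -0.0582  0.04  ] [ 0.6305 -0.0403  0.0109]
S noseB [ 0.5089 -0.0916  0.01  ] [ 0.5067 -0.0961  0.0188]
```

```bash
cat > tgt.py <<'E'
from h import *
np.set_printoptions(precision=4,suppress=True)
yaw=np.radians(17.9)
xh=np.array([np.cos(yaw),np.sin(yaw),0]);yh=np.array([-np.sin(yaw),np.cos(yaw),0])
F0=np.array([.5372,-.0165,0])   # push face, initial
Rt=np.stack([yh,xh,[0,0,-1]],1)
def rel(x,y,ztip):
    "tip target: x,y in fixture axes from initial push face (m), ztip world"
    s=bot.state();Rc=R.from_rotvec(s["orientation"]);p=np.array(s["ee_pos"])
    tg=F0+xh*x+yh*y+[0,0,ztip+bot.finger_overhang]
    d=Rc.inv().apply(tg-p)*1000;w=(Rc.inv()*R.from_matrix(Rt)).as_rotvec()
    return d,w
def where():
    s=bot.state();p=np.array(s["ee_pos"])-F0
    Fc=np.array(s["contact_force"])
    print("t",s["clock"],"tip x,y,z mm",1000*p@xh,1000*p@yh,1000*(p[2]-bot.finger_overhang),"F fx,fy,fz",Fc@xh,Fc@yh,Fc[2],"gap",s["finger_gap"])
E
python3 -c "
from tgt import *
print(rel(0,-.016,.15));where()"
```

```text
(array([-522.4742, -401.5999,   16.5446]), array([-0.0008,  0.0003,  0.9236]))
t 0.15 tip x,y,z mm -174.6417423814058 619.4306083922531 166.23941850178284 F fx,fy,fz 0.2249087035120652 0.08919731602872868 -0.9634491437532406 gap 0.09434905740739342
```

>>> {"fn": "drive_tool", "kwargs": {
  "plan": [
    [[-37,-29,0,0,0,0.12,0],[-74,-57,0,0,0,0.23,0],[-112,-86,0,0,0,0.35,0],[-149,-115,0,0,0,0.46,0],[-186,-143,0,0,0,0.58,0],[-224,-172,0,0,0,0.69,0],[-261,-200,0,0,0,0.81,0],[-298,-229,0,0,0,0.92,0]]
  ],
  "grip_force": 20
}}

```text
clock: 0.95
ee_pos: [0.3875, 0.2033, 0.1855]
orientation: [1.85, 2.539, -0.001]
contact_force: [0.6, -0.2, 0.1]
finger_gap: 0.0335
```

```bash
python3 -c "
from tgt import *
print(rel(0,-.016,.12));where()"
```

```text
(array([-271.0765,   75.2626,   46.6121]), array([-0.0004,  0.0006, -0.0012]))
t 0.95 tip x,y,z mm -74.91666512242281 255.19595130346872 166.47425534216055 F fx,fy,fz 0.5133651889559 -0.3339243219955342 0.09149968288552765 gap 0.03353125749759666
```

>>> {"fn": "drive_tool", "kwargs": {
  "plan": [
    [[-40,11,0,0,0,0,0],[-80,22,0,0,0,0,0],[-120,33,0,0,0,0,0],[-160,44,5,0,0,0,0],[-200,55,15,0,0,0,0],[-240,66,25,0,0,0,0],[-271,75,40,0,0,0,0],[-271,75,46,0,0,0,0]]
  ]
}}

```text
clock: 1.75
ee_pos: [0.5424, -0.0345, 0.1377]
orientation: [-1.853, -2.535, 0.003]
contact_force: [-0.5, 0.3, -0.6]
finger_gap: 0.0003
```

```bash
python3 -c "
from tgt import *
import pickle
for n in('top','side','wrist'):
    c=bot.camera(n);save(c,n+'1.png');pickle.dump(c,open(n+'1.pkl','wb'))
    if n=='top': save(c,'top1c.png',(185,120,445,320),3)
    if n=='side': save(c,'side1c.png',(150,110,400,295),3)
print(rel(0,-.016,.054));where()"
```

```text
(array([-0.7014,  0.671 , 66.3082]), array([-0.0014, -0.    , -0.0012]))
t 1.9 tip x,y,z mm -0.5797956123247983 -15.299228107734514 120.30905055016179 F fx,fy,fz -0.31525906829339806 -0.1678519582455265 0.3878802502170903 gap 0.00023805119740127572
```

View pics/side1c.png

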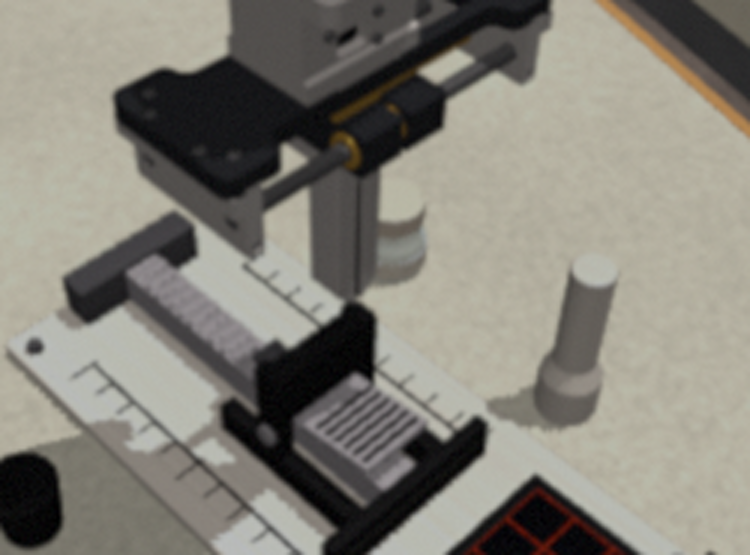

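View pics/wrist1.png

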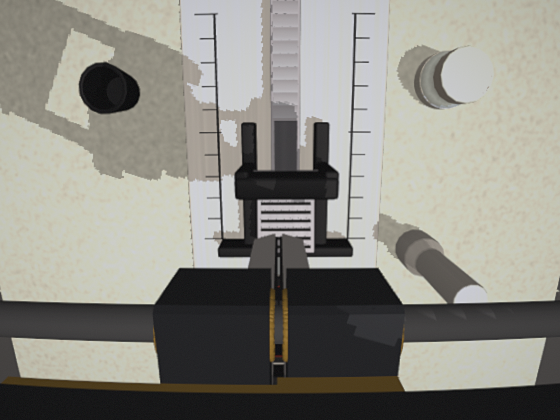

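View pics/top1c.png

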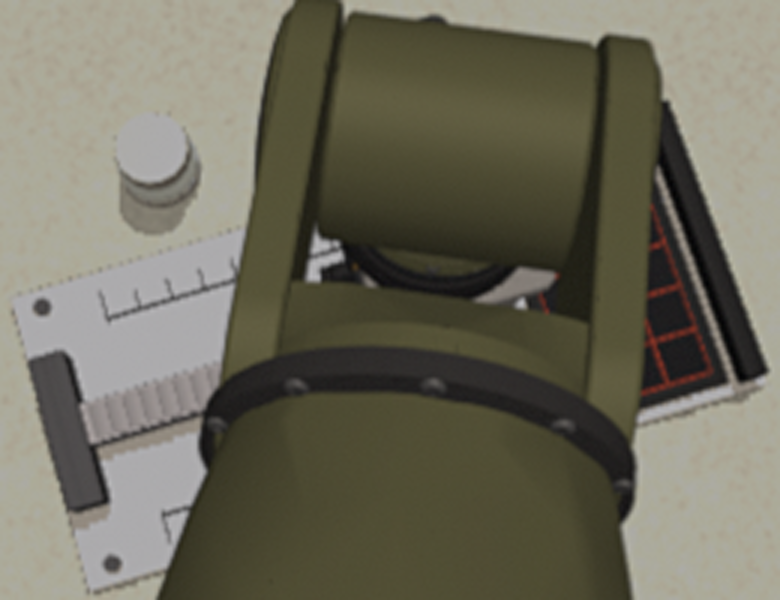

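Side view: closed fingers hover at about (345,290 crop), above the block and paddle. Wrist view: the push block is at (286,183), the paddle at (286,225), and the fingers are centred at x≈280. The wrist camera can cross-check the face position.

```bash
python3 -c "
from tgt import *
import pickle
c=pickle.load(open('wrist1.pkl','rb'))
save(c,'wrist1c.png',(200,90,370,310),2.7)
for n,u,v,pl in [('blk near-top L',236,194,.097),('blk near top R',338,194,.097),('padL',258,225,.056),('padR',315,225,.056),('noseR',352,247,.04),('noseL',219,247,.04)]:
  for p in (pix(c,u,v,plane=pl),pix(c,u,v)):
    q=p-F0; print(n,1000*np.array([q@xh,q@yh,q[2]]))
"
```

```text
blk near-top L [-29.2748   2.571   97.    ]
blk near-top L [-29.3545   2.4435  96.3461]
blk near top R [40.5109  2.4331 97.    ]
blk near top R [40.8869  1.9963 94.7663]
padL [-17.0393 -31.2295  56.    ]
padL [-16.8015 -30.1063  59.9188]
padR [ 29.4966 -31.3301  56.    ]
padR [ 31.8876 -37.8853  33.1589]
noseR [ 64.1839 -56.1136  40.    ]
noseR [ 70.5709 -66.6232  10.3845]
noseL [-52.5936 -55.8509  40.    ]
noseL [-52.7452 -56.1544  39.1428]
```

View pics/wrist1c.png

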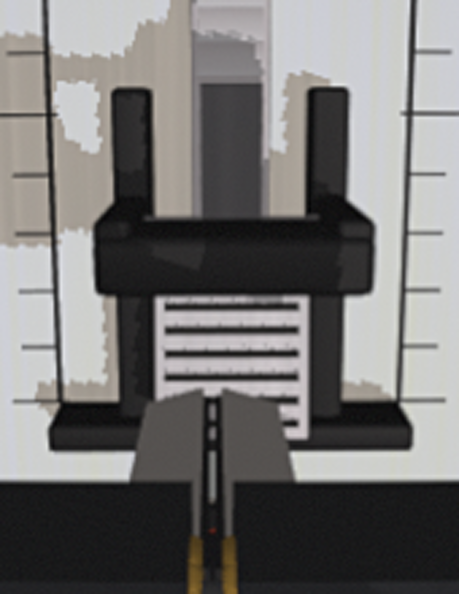

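```bash
python3 -c "
from tgt import *
import pickle
c=pickle.load(open('wrist1.pkl','rb'))
s=bot.state();p=np.array(s['ee_pos']);Rc=R.from_rotvec(s['orientation'])
for d in ([0,0,.019],[.008,0,.019],[0.008,.0125,.019]): print(proj(c,p+Rc.apply(d)), p+Rc.apply(d))
print(c['origin'],c['attitude'],R.from_rotvec(c['attitude']).as_matrix())
for n,u,v,pl in [('blk near L',236,199,.097),('blk near R',338,199,.097),('far',286,178.9,.097)]:
  for p in (pix(c,u,v,plane=pl),pix(c,u,v)):
    q=p-F0; print(n,1000*np.array([q@xh,q@yh,q[2]]))
for k in ('top','side'):
  c=pickle.load(open(k+'0.pkl','rb'))
  im=c['color'][:,:,::-1].copy()
  im=cv2.resize(im,None,fx=4,fy=4,interpolation=cv2.INTER_CUBIC)
  for P in [(-36,0,97),(36,0,97),(36,16,97),(-36,16,97),(60,-65,40),(-60,-65,40),(-45,167,40),(45,167,40)]:
    q=F0+xh*P[0]/1e3+yh*P[1]/1e3+[0,0,P[2]/1e3];u,v=proj(c,q)
    cv2.circle(im,(int(4*u+1.5),int(4*v+1.5)),3,(0,255,0),-1)
  im=im[4*180:4*300,4*190:4*370] if k=='top' else im[4*170:4*310,4*160:4*330]
  cv2.imwrite('pics/ov_'+k+'.png',im)
"
```

```text
(np.float64(277.91076047385144), np.float64(228.78032514994658)) [ 0.5413 -0.0312  0.1203]
(np.float64(277.8928015672644), np.float64(216.5151083099382)) [ 0.5389 -0.0236  0.1203]
(np.float64(297.857896650826), np.float64(216.4896590142052)) [ 0.5508 -0.0198  0.1203]
[0.522  0.0306 0.3375] [-0.2274 -0.0342  0.3088] [[ 0.9523 -0.2974 -0.068 ]
 [ 0.3051  0.9274  0.2166]
 [-0.0014 -0.2271  0.9739]]
blk near L [-29.3749  -0.9223  97.    ]
blk near L [-29.5975  -1.3036  95.1794]
blk near R [40.6328 -1.0628 97.    ]
blk near R [ 55.2818 -19.2867  10.2383]
far [ 4.8904 12.8986 97.    ]
far [ 4.9236 12.6486 95.3551]
```

View pics/ov_top.png

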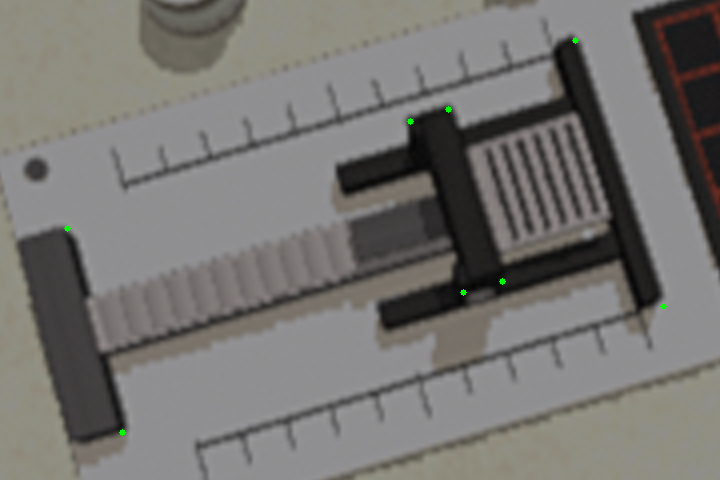

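View pics/ov_side.png

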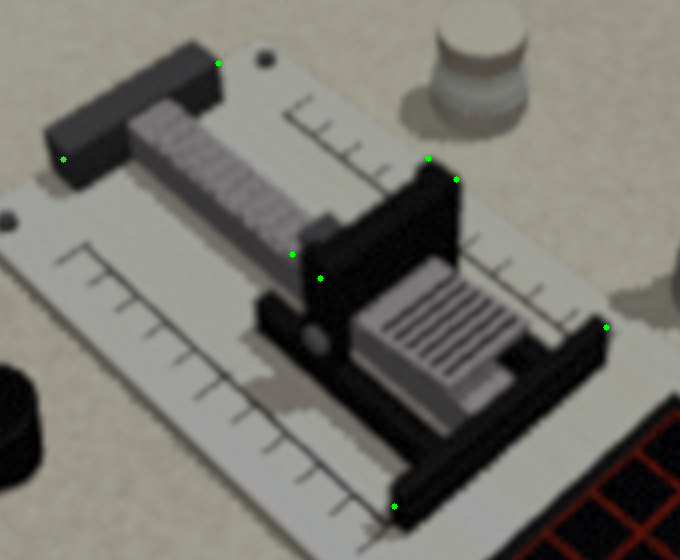

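```bash
python3 -c "
from tgt import *
import pickle
c=pickle.load(open('wrist1.pkl','rb'))
s=bot.state();P=np.array(s['ee_pos']);Rc=R.from_rotvec(s['orientation'])
for u,v in [(272,232),(272,236),(272,240),(272,250),(285,236),(285,250),(285,264),(262,262)]:
  p=pix(c,u,v); print(u,v,1000*Rc.inv().apply(p-P))
for v in (190,194,196,197,198,199,200,202,205):
  q=pix(c,300,v)-F0; print(v,1000*np.array([q@xh,q@yh,q[2]]))
c=pickle.load(open('side1.pkl','rb'))
for d in ([0.008,.0125,.019],[-.008,.0125,.019],[-.008,-.0125,.019]): u,v=proj(c,P+Rc.apply(d));print('side crop',3*(u-150)+1,3*(v-110)+1)
"
```

```text
272 232 [-20.136   -4.8228  77.5111]
272 236 [  8.7759  -2.972  -23.3091]
272 240 [  8.9831  -2.8518 -30.3893]
272 250 [  8.7715  -2.6222 -44.1186]
285 236 [  9.1888   3.6422 -24.624 ]
285 250 [  8.58     3.2955 -43.6117]
285 264 [  8.9457   2.9707 -61.2615]
262 262 [  8.5869  -6.5544 -58.1726]
190 [14.4839  5.1471 96.4488]
194 [14.5099  2.3798 96.5284]
196 [14.596   0.7478 95.3561]
197 [14.5776  0.1339 95.7915]
198 [14.5841 -0.5636 95.8151]
199 [16.9996 -9.6536 55.8517]
200 [ 16.9471 -10.2563  56.8755]
202 [ 16.8484 -11.4701  58.8174]
205 [ 16.9738 -14.2856  57.2026]
side crop 349.5178159378089 315.884014610476
side crop 372.1232603510424 333.1895492711093
side crop 335.52950622220095 359.96426481605675
```

```bash
python3 -c "
from tgt import *
import pickle
s=bot.state();P=np.array(s['ee_pos']);Rc=R.from_rotvec(s['orientation'])
for k in('side','wrist'):
  c=pickle.load(open(k+'1.pkl','rb'));im=cv2.resize(c['color'][:,:,::-1],None,fx=4,fy=4,interpolation=cv2.INTER_CUBIC)
  for z,col in((.019,(0,0,255)),(0,(0,255,0)),(-.023,(255,0,0))):
    for x in(-.008,.008):
      for y in(-.0125,.0125):
        u,v=proj(c,P+Rc.apply([x,y,z]));cv2.circle(im,(int(4*u+1.5),int(4*v+1.5)),3,col,-1)
  a=(190,120,350,260) if k=='side' else (200,150,370,300)
  cv2.imwrite('pics/tip_%s.png'%k,im[4*a[1]:4*a[3],4*a[0]:4*a[2]])
  if k=='side':
    for u,v in((262,205),(266,207),(260,195),(272,200)): print(1000*Rc.inv().apply(pix(c,u,v)-P))
"
```

```text
[ -9.3278 -12.9016 -33.9214]
[-10.5719  -6.4847 -26.2815]
[ -5.4735 -12.9127 -50.1551]
[-275.9899 -269.46   -419.5835]
```

View pics/tip_side.png

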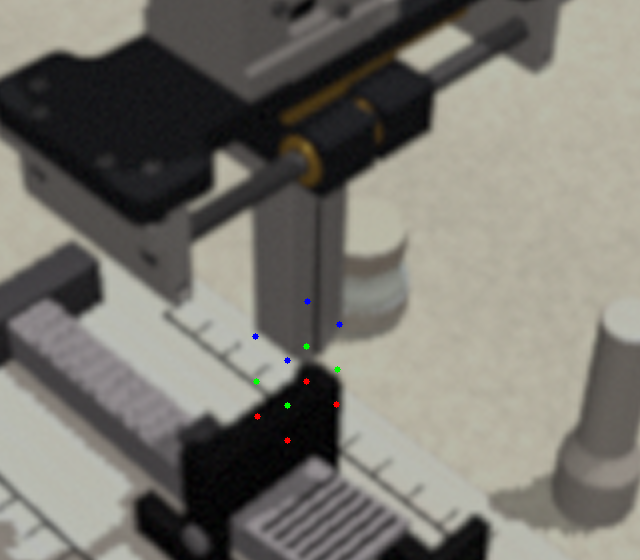

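View pics/tip_wrist.png

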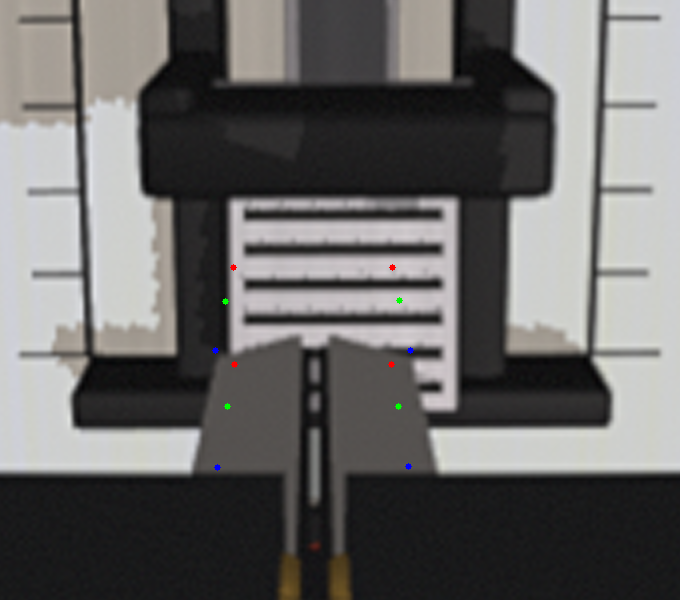

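```bash
python3 -c "
from tgt import *
import pickle
s=bot.state();P=np.array(s['ee_pos']);Rc=R.from_rotvec(s['orientation'])
c=pickle.load(open('side1.pkl','rb'))
z=c['z_map']
print(bot.finger_overhang)
for name,u,v in (('fing',262,150),('fing',262,170),('fing',262,190),('fing',262,200),('fing',262,205),('fing',262,207),('fing',262,209),('fing',262,212),('fing',268,200),('fing',268,207),('fing',268,209),('carr',285,150),('carr',285,160),('carr',293,140),('platebottom',232,185),('pl',236,190),('plate',220,165)):
  print(name,u,v,z[v,u],1000*Rc.inv().apply(pix(c,u,v)-P))
cols=[k for k in dir(bot) if not k.startswith('_')];print(cols)
"
python3 -c "
from tgt import *
import pickle
c=pickle.load(open('wrist0.pkl','rb'))
Rc=R.from_rotvec([-5.23382413e-01, -3.09743718e+00,  1.76260978e-03]);P=np.array([0.18061942, 0.51919389, 0.18509386])
for u,v in((187,240),(185,250),(180,245),(170,250),(150,280),(372,240),(380,250),(400,265),(280,320)): print(u,v,1000*Rc.inv().apply(pix(c,u,v)-P))
"
```

```text
0.019
fing 262 150 0.44719416 [ -19.7522  -23.1565 -139.1148]
fing 262 170 0.4864653 [-10.3494 -14.0346 -97.7006]
fing 262 190 0.5140275 [ -9.0976 -12.7454 -61.7779]
fing 262 200 0.52673113 [ -9.5613 -13.148  -43.8852]
fing 262 205 0.5342679 [ -9.3278 -12.9016 -33.9214]
fing 262 207 0.537637 [ -9.0866 -12.6607 -29.6428]
fing 262 209 0.7523685 [ 95.4987  87.9778 128.6831]
fing 262 212 0.74651605 [ 89.6095  82.3294 128.2643]
fing 268 200 0.53791124 [ -9.6372  -1.9082 -36.0548]
fing 268 207 0.55079234 [ -8.4234  -0.4389 -20.2491]
fing 268 209 0.76891464 [ 95.4774 104.1284 140.5344]
carr 285 150 0.45738918 [ -32.626     1.4055 -133.1958]
carr 285 160 0.86661685 [173.4555 232.5761 138.0013]
carr 293 140 0.4616535 [ -30.7078   16.563  -138.6897]
platebottom 232 185 0.41844323 [ -33.5897  -80.378  -131.362 ]
pl 236 190 0.4287461 [ -33.5561  -75.3813 -120.6518]
plate 220 165 0.39817336 [ -26.0728  -87.9406 -158.8463]
['PlanningError', 'camera', 'finger_overhang', 'hand_in', 'state']
187 240 [  6.6686 -46.8985 -24.0011]
185 250 [  3.2045 -46.7833 -29.4726]
180 245 [  7.5039 -47.7833 -34.1901]
170 250 [  9.0829 -49.2559 -45.6236]
150 280 [  7.9668 -48.2796 -75.4543]
372 240 [  7.5629  47.7574 -26.8574]
380 250 [  7.5743  47.7564 -41.6316]
400 265 [  9.2369  49.6872 -63.9884]
280 320 [  26.6412    0.3535 -134.4119]
```

The fingers as seen end about 40 mm short of where the reported TCP puts them, and the body also sits about 40 mm further back. Side and wrist cameras agree on this. I'll come down in guarded steps and look again.

>>> {"fn": "drive_tool", "kwargs": {
  "plan": [
    [[0,2,8,0,0,0,0],[0,2,16,0,0,0,0],[0,3,24,0,0,0,0],[0,3,32,0,0,0,0],[0,3,40,0,0,0,0],[-1,3,46,0,0,0,0],[-1,3,52,0,0,0,0],[-1,3,54,0,0,0,0]]
  ]
}}

```text
clock: 2.7
ee_pos: [0.5442, -0.0314, 0.0846]
orientation: [-1.85, -2.538, 0.002]
contact_force: [0.6, 0.3, 0.5]
finger_gap: 0.0003
```

```bash
cat > look.py <<'E'
from tgt import *
import sys,pickle
k=sys.argv[1]
where();s=bot.state();P=np.array(s['ee_pos']);Rc=R.from_rotvec(s['orientation'])
for n,a in(('side',(190,120,350,260)),('wrist',(190,130,370,290))):
  c=bot.camera(n);pickle.dump(c,open(n+k+'.pkl','wb'));save(c,n+k+'.png',a,4)
  if n=='side':
    m=[]
    for v in range(a[1],a[3]):
      for u in range(a[0],a[2]):
        q=1000*Rc.inv().apply(pix(c,u,v)-P)
        if abs(q[0])<13 and abs(q[1])<16 and q[2]<0: m.append(q[2])
    print('lowest finger z in tool',np.percentile(m,[98,99.5,100]))
E
python3 look.py 2
```

```text
t 2.7 tip x,y,z mm 2.1268026988427264 -16.312348610385193 65.59329834957182 F fx,fy,fz 0.6589025280702692 0.0830877364185679 0.5223514681416637 gap 0.00026121132096487053
lowest finger z in tool [-26.3246 -21.1833 -19.5169]
```

View pics/side2.png

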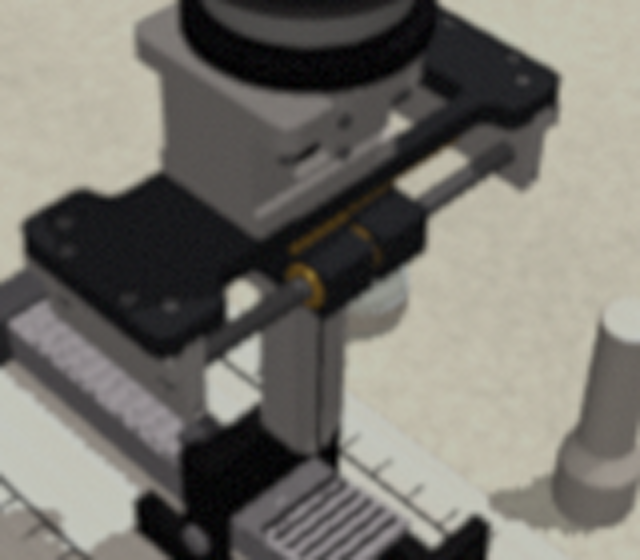

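View pics/wrist2.png

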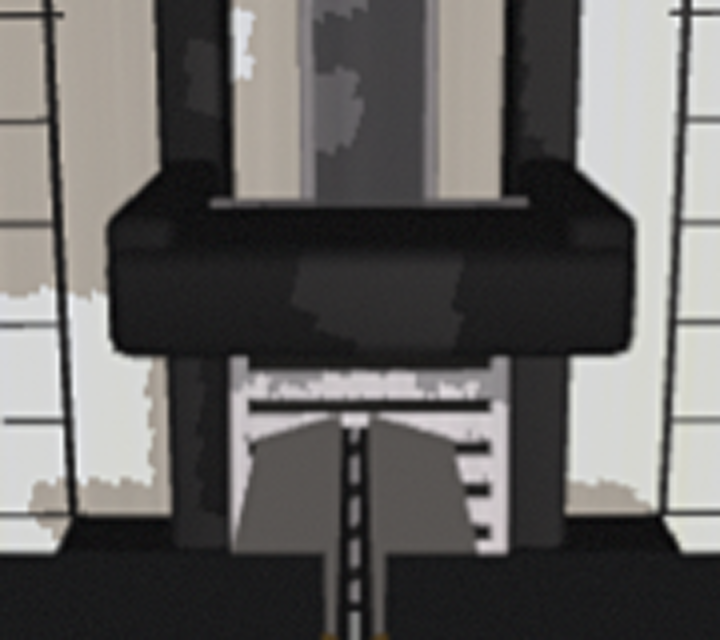

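Side view: the tip (310,450 crop) is just level with the block top in front of the face, at about 105 mm real height. That agrees with the 40 mm offset. Wrist view: fingers centred at x≈355 against the paddle at 370, about 3 mm off, with a clear gap to the block. I'll keep going down.

>>> {"fn": "drive_tool", "kwargs": {
  "plan": [
    [[0,2,6,0,0,0,0],[0,2,12,0,0,0,0],[0,2,18,0,0,0,0],[0,2,24,0,0,0,0],[0,2,30,0,0,0,0],[0,2,34,0,0,0,0],[0,2,37,0,0,0,0],[0,2,37,0,0,0,0]]
  ]
}}

```text
clock: 3.6
ee_pos: [0.5461, -0.0307, 0.0477]
orientation: [-1.85, -2.538, 0.002]
contact_force: [-0.9, -1.1, -0.4]
finger_gap: 0.0006
```

```bash
python3 look.py 3
```

```text
t 3.6 tip x,y,z mm 4.073249466081693 -16.27081545278288 28.708398140657597 F fx,fy,fz -1.156958519233579 -0.7712110638111747 -0.3749580359071363 gap 0.000628872195949696
lowest finger z in tool [-8.8933 -7.9585 -6.8402]
```

View pics/side3.png

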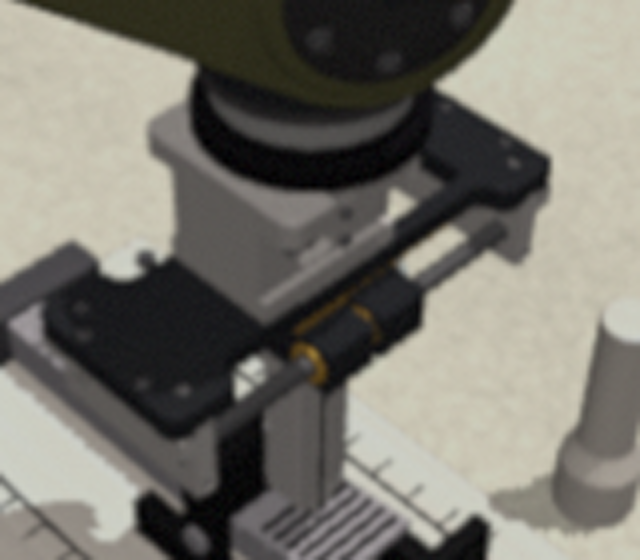

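View pics/wrist3.png

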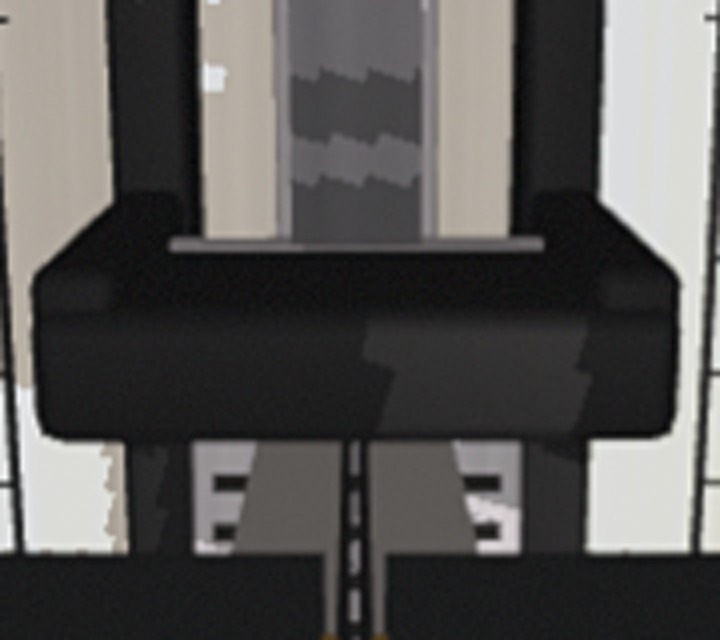

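Side view: the tip (315,505 crop) is just above the paddle. There is no force yet, as the 40 mm offset predicts. Pressing gently now.

>>> {"fn": "drive_tool", "kwargs": {
  "plan": [
    [[0,0,2,0,0,0,0],[0,0,4,0,0,0,0],[0,0,6,0,0,0,0],[0,0,7,0,0,0,0],[0,0,8,0,0,0,0],[0,0,9,0,0,0,0],[0,0,10,0,0,0,0],[0,0,10,0,0,0,0]]
  ]
}}

```text
clock: 4.5
ee_pos: [0.5465, -0.0309, 0.0384]
orientation: [-1.85, -2.538, 0.002]
contact_force: [0.1, -1.6, 3.8]
finger_gap: 0.0002
```

```bash
python3 look.py 4
```

```text
t 4.5 tip x,y,z mm 4.4096533573485175 -16.58341436956669 19.375818718404453 F fx,fy,fz -0.3504445772109879 -1.5336615538317535 3.7558341849578913 gap 0.00018554781513944319
lowest finger z in tool [-17.8578 -17.0222 -16.6662]
```

View pics/side4.png

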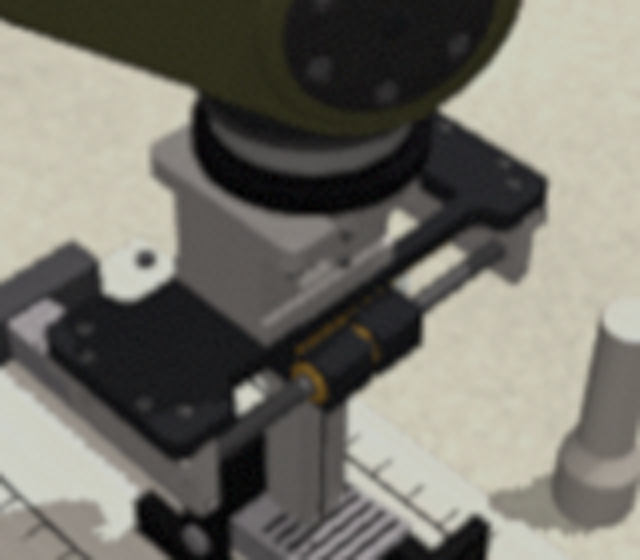

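Contact: 3.8 N at about 59 mm real height, the paddle's expected height. Pressing about 5 mm more.

>>> {"fn": "drive_tool", "kwargs": {
  "plan": [
    [[0,0,1,0,0,0,0],[0,0,2,0,0,0,0],[0,0,3,0,0,0,0],[0,0,3.5,0,0,0,0],[0,0,4,0,0,0,0],[0,0,4.5,0,0,0,0],[0,0,5,0,0,0,0],[0,0,5,0,0,0,0]]
  ]
}}

```text
clock: 5.4
ee_pos: [0.5468, -0.0311, 0.0338]
orientation: [1.85, 2.538, -0.001]
contact_force: [-0.5, -3.8, 8.6]
finger_gap: 0.0003
```

```bash
python3 look.py 5; python3 -c "
from tgt import *
import pickle
c=pickle.load(open('side5.pkl','rb'))
save(c,'side5b.png',(215,205,335,295),6)"
```

```text
t 5.4 tip x,y,z mm 4.640975643193746 -16.881070822384128 14.829810952291858 F fx,fy,fz -1.6562141736996292 -3.4643652761651333 8.569534087863454 gap 0.0003294370479167552
lowest finger z in tool [-18.2653 -17.4536 -16.7539]
```

View pics/side5b.png

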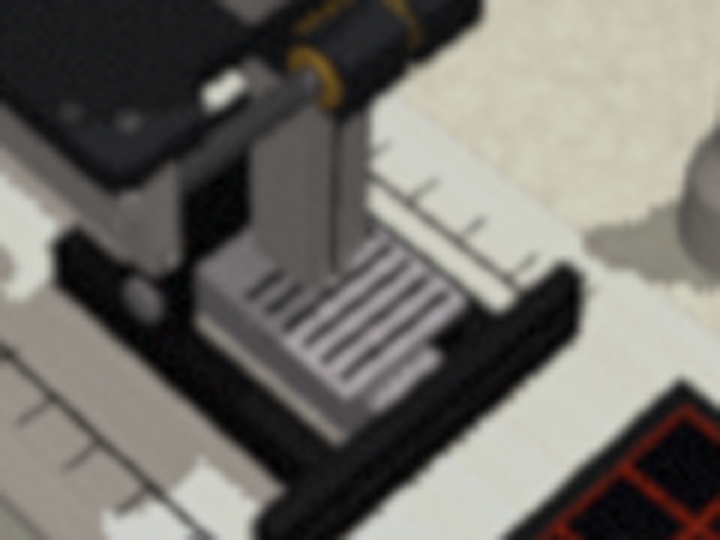

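The tip is at about 54 mm and the paddle looks level, with 8.6 N vertical. Now pushing back while holding it down.

>>> {"fn": "drive_tool", "kwargs": {
  "plan": [
    [[2,0,0,0,0,0,0],[4,0,0.3,0,0,0,0],[6,0,0.5,0,0,0,0],[9,0,0.5,0,0,0,0],[13,0,0.5,0,0,0,0],[18,0,0.5,0,0,0,0],[23,0,0.5,0,0,0,0],[28,0,0.5,0,0,0,0]]
  ]
}}

```text
clock: 6.3
ee_pos: [0.5383, -0.0046, 0.0337]
orientation: [1.85, 2.538, -0.002]
contact_force: [-1.5, -5.4, 8.6]
finger_gap: 0.0008
```

```bash
python3 look.py 6; python3 -c "
from tgt import *
import pickle
c=pickle.load(open('side6.pkl','rb'))
save(c,'side6b.png',(205,195,325,285),6)"
```

```text
t 6.3 tip x,y,z mm 4.657624676895587 10.969010903685131 14.73703319759558 F fx,fy,fz -3.0925033075479966 -4.713096430595607 8.563302746946452 gap 0.0008317514083255681
lowest finger z in tool [-18.4851 -17.7895 -17.3331]
```

View pics/side6b.png

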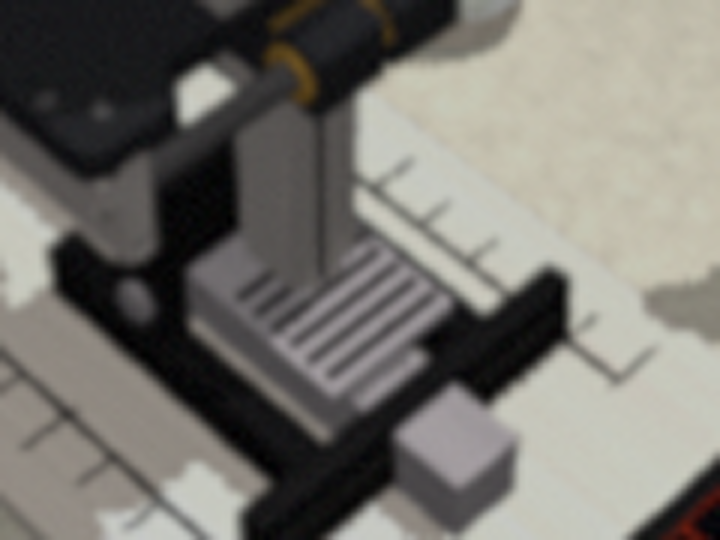

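View pics/wrist6.png

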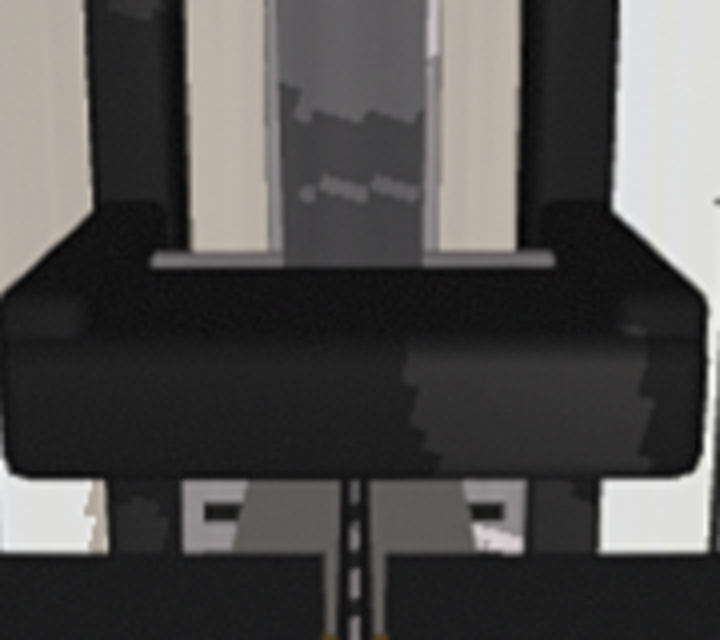

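The jaw has moved about 28 mm (scale ticks and the nose clearing the bar end at (455,450)) and the paddle is still level. Continuing.

>>> {"fn": "drive_tool", "kwargs": {
  "plan": [
    [[6,0,0,0,0,0,0],[14,0,0,0,0,0,0],[23,0,0,0,0,0,0],[33,0,0,0,0,0,0],[43,0,0,0,0,0,0],[53,0,0,0,0,0,0],[63,0,0,0,0,0,0],[70,0,0,0,0,0,0]]
  ]
}}

```text
clock: 7.2
ee_pos: [0.5164, 0.0627, 0.0339]
orientation: [1.85, 2.539, -0.002]
contact_force: [-1.8, -4.9, 8.1]
finger_gap: 0.0003
```

```bash
python3 look.py 7; python3 -c "
from tgt import *
import pickle
c=pickle.load(open('side7.pkl','rb'))
save(c,'side7b.png',(160,160,320,280),5)"
```

```text
t 7.2 tip x,y,z mm 4.539074906014871 81.80523279566788 14.863560960287213 F fx,fy,fz -3.204246531324979 -4.152056843152265 8.052161502821058 gap 0.0002992844068648948
lowest finger z in tool [-18.765  -18.144  -17.8931]
```

View pics/side7b.png

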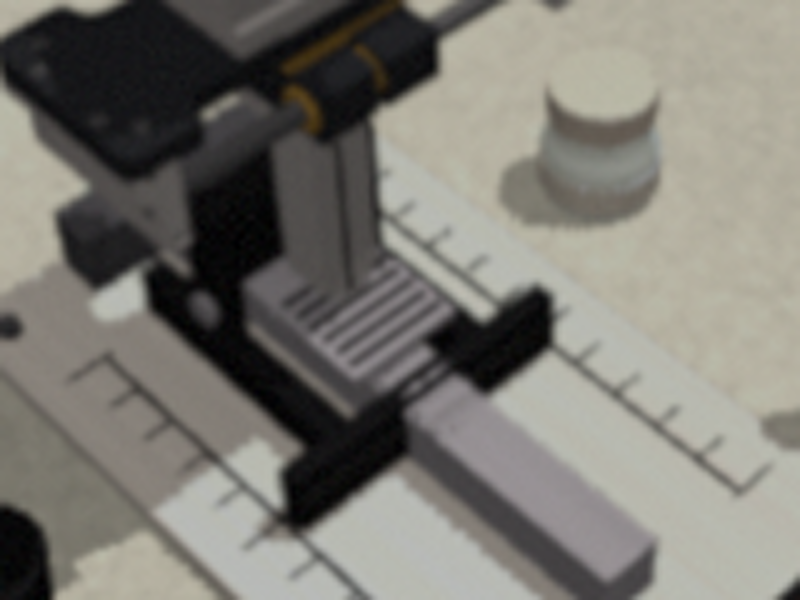

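View pics/wrist7.png

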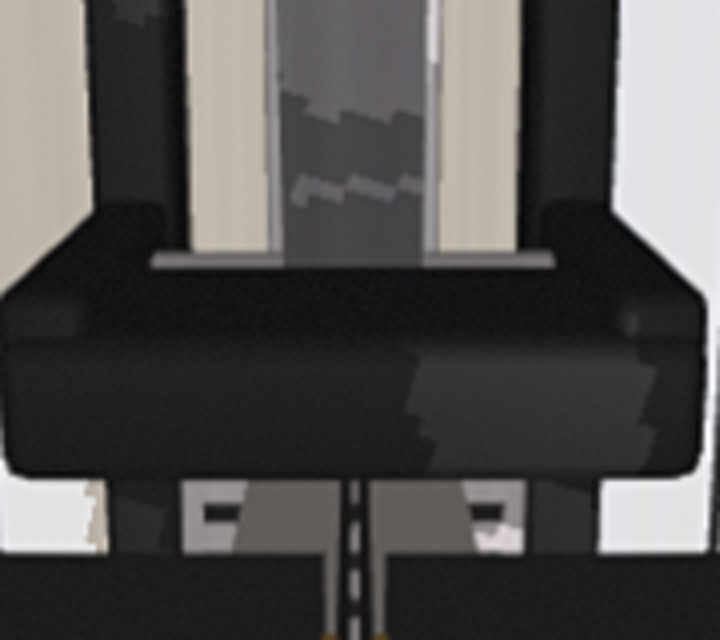

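>>> {"fn": "drive_tool", "kwargs": {
  "plan": [
    [[3,0,0,0,0,0,0],[6,0,0,0,0,0,0],[9,0,0,0,0,0,0],[11,0,0,0,0,0,0],[13,0,0,0,0,0,0],[15,0,0,0,0,0,0],[17,0,0,0,0,0,0],[18,0,0,0,0,0,0]]
  ]
}}

```text
clock: 8.1
ee_pos: [0.5108, 0.0803, 0.0341]
orientation: [1.849, 2.539, -0.002]
contact_force: [0.8, -6.7, 8.0]
finger_gap: 0.0007
```

```bash
python3 look.py 8; python3 -c "
from tgt import *
import pickle
c=pickle.load(open('side8.pkl','rb'))
save(c,'side8b.png',(160,160,320,280),5)"
```

```text
t 8.1 tip x,y,z mm 4.6599593913879325 100.1857298381033 15.128620043181922 F fx,fy,fz -1.3188007348512314 -6.619728911269857 7.969602906605688 gap 0.0007129492748623482
lowest finger z in tool [-18.978  -18.266  -17.8386]
```

View pics/side8b.png

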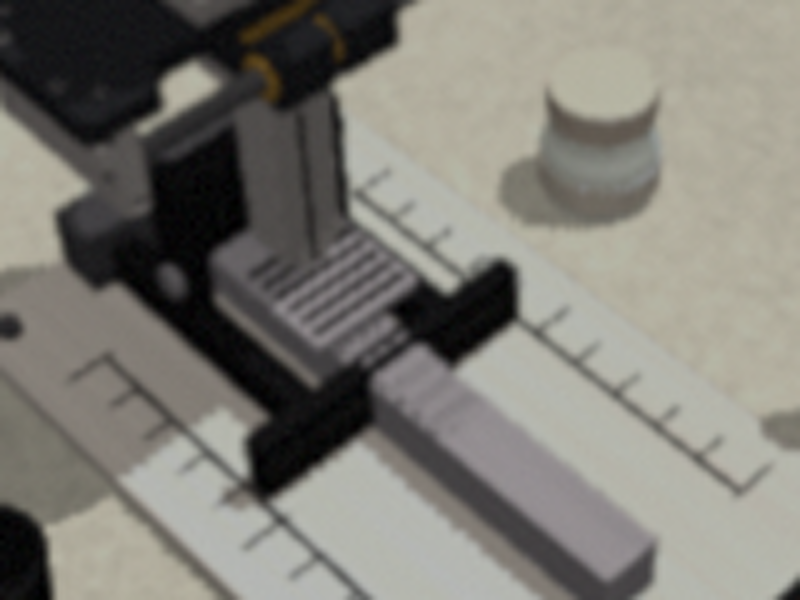

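View pics/wrist8.png

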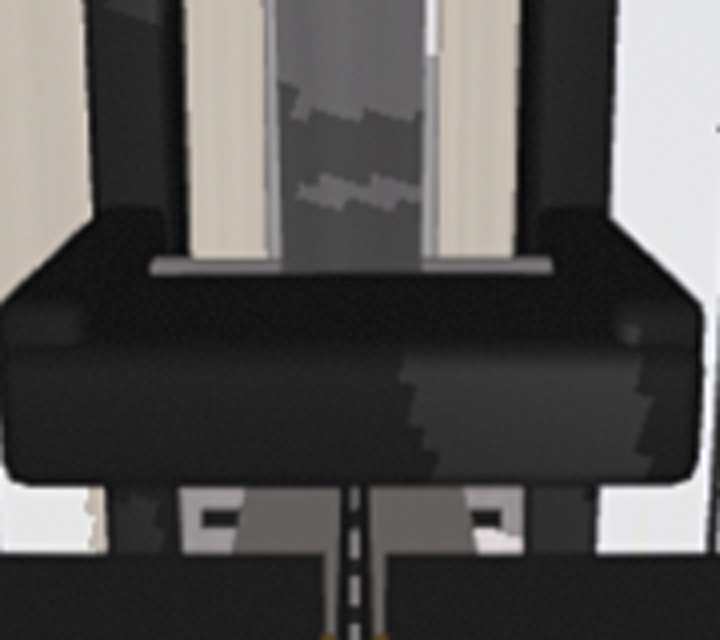

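The block has shifted about 1.5 px towards the fingers in the wrist view and fy has risen to 6.6 N, so the jaw has probably met the stop. Closing the last gap so the fingertips bear on the push face.

>>> {"fn": "drive_tool", "kwargs": {
  "plan": [
    [[1,0,0,0,0,0,0],[2,0,0,0,0,0,0],[3,0,0,0,0,0,0],[4,0,0,0,0,0,0],[5,0,0,0,0,0,0],[6,0,0,0,0,0,0],[7,0,0,0,0,0,0],[7,0,0,0,0,0,0]]
  ]
}}

```text
clock: 9.0
ee_pos: [0.5098, 0.0851, 0.0346]
orientation: [1.847, 2.537, -0.003]
contact_force: [6.3, -19.3, 5.9]
finger_gap: 0.0006
```

```bash
python3 look.py 9; python3 -c "
from tgt import *
import pickle
c=pickle.load(open('side9.pkl','rb'))
save(c,'side9b.png',(160,160,320,280),5)
for k in '5789':
  a=pickle.load(open('wrist%s.pkl'%k,'rb'));print(k,[round(1000*((pix(a,300,v)-F0)@yh),1) for v in range(238,258,2)])
"
```

```text
t 9.0 tip x,y,z mm 5.1229052532138475 105.0779917416792 15.578404381899887 F fx,fy,fz 0.0786602195567836 -20.313714302516193 5.927557650834435 gap 0.0006039049393899793
lowest finger z in tool [-19.0067 -18.6145 -17.4594]
5 [np.float64(4.0), np.float64(3.4), np.float64(2.4), np.float64(1.4), np.float64(0.5), np.float64(-0.1), np.float64(-7.3), np.float64(-7.2), np.float64(-8.0), np.float64(-7.6)]
7 [np.float64(103.6), np.float64(102.8), np.float64(102.0), np.float64(101.1), np.float64(100.2), np.float64(99.3), np.float64(92.1), np.float64(91.9), np.float64(91.9), np.float64(91.9)]
8 [np.float64(121.2), np.float64(120.5), np.float64(119.7), np.float64(118.5), np.float64(117.7), np.float64(116.8), np.float64(115.7), np.float64(109.6), np.float64(109.6), np.float64(110.0)]
9 [np.float64(125.8), np.float64(125.1), np.float64(124.4), np.float64(123.9), np.float64(122.3), np.float64(121.5), np.float64(120.5), np.float64(119.8), np.float64(119.3), np.float64(118.4)]
```

View pics/side9b.png

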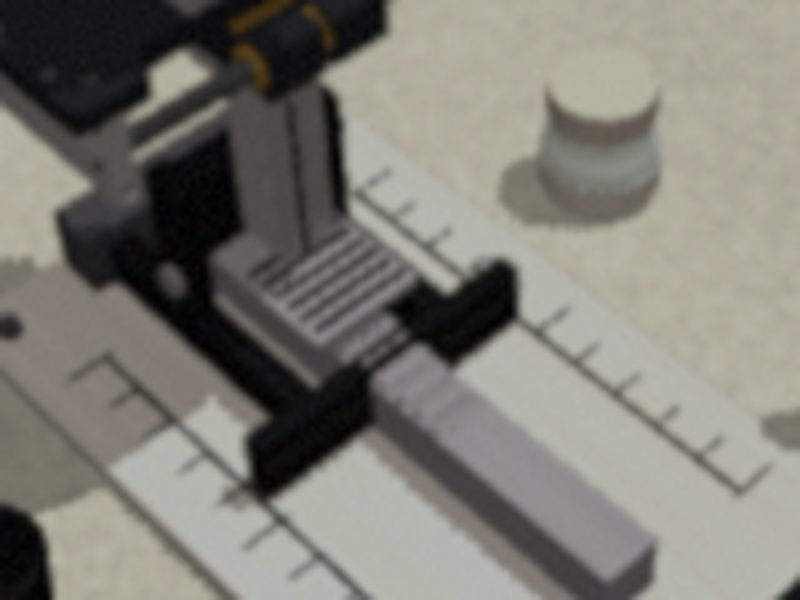

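View pics/wrist9.png

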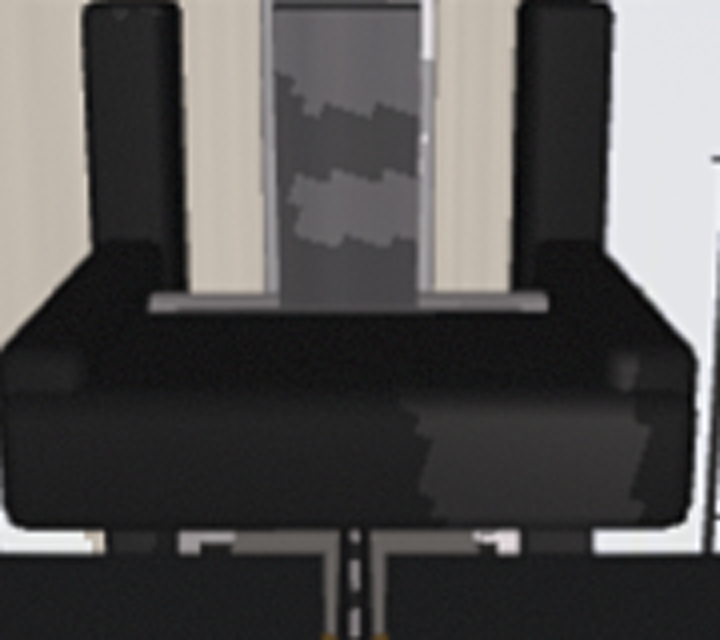

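The jaw did not move between the last two pictures while the face force rose to 20 N, so it stands against the stop. Lifting straight up.

>>> {"fn": "drive_tool", "kwargs": {
  "plan": [
    [[1,0,-2,0,0,0,0],[1,0,-5,0,0,0,0],[0.5,0,-9,0,0,0,0],[0,0,-14,0,0,0,0],[-2,0,-20,0,0,0,0],[-3,0,-30,0,0,0,0],[-3,0,-42,0,0,0,0],[-3,0,-55,0,0,0,0]]
  ]
}}

```text
clock: 9.9
ee_pos: [0.5106, 0.0826, 0.0908]
orientation: [1.847, 2.536, -0.002]
contact_force: [0.2, -1.0, -0.1]
finger_gap: 0.0005
```

>>> {"fn": "drive_tool", "kwargs": {
  "plan": [
    [[-2,0,-20,0,0,0,0],[-2,0,-45,0,0,0,0],[-2,0,-70,0,0,0,0],[-10,0,-95,0,0,0,0],[-40,0,-110,0,0,0,0],[-75,0,-120,0,0,0,0],[-100,0,-120,0,0,0,0],[-110,0,-120,0,0,0,0]]
  ]
}}

```text
clock: 10.7
ee_pos: [0.5444, -0.0233, 0.2122]
orientation: [1.849, 2.534, -0.001]
contact_force: [0.1, 0.4, -0.1]
finger_gap: 0.0003
```

```bash
python3 -c "
from tgt import *
import pickle
where()
for n,a,s in(('side',(150,150,400,345),3),('top',(185,120,445,320),3),('wrist',None,1)):
  c=bot.camera(n);pickle.dump(c,open(n+'10.pkl','wb'));save(c,n+'10.png',a,s)
"
```

```text
t 10.7 tip x,y,z mm 4.782741418714672 -8.718209974637785 193.20339737035926 F fx,fy,fz 0.194143945480712 0.3334974070246856 -0.10972071190897614 gap 0.0003295864241338951
```

View pics/side10.png

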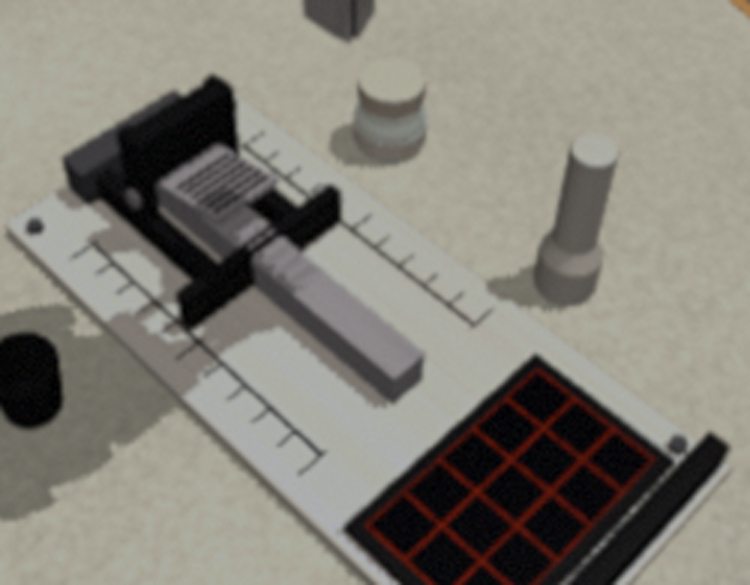

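View pics/wrist10.png

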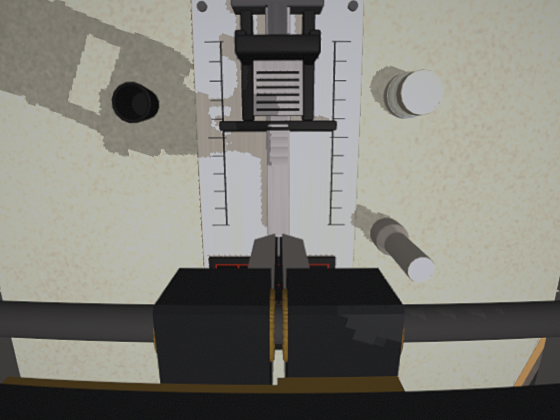

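View pics/top10.png

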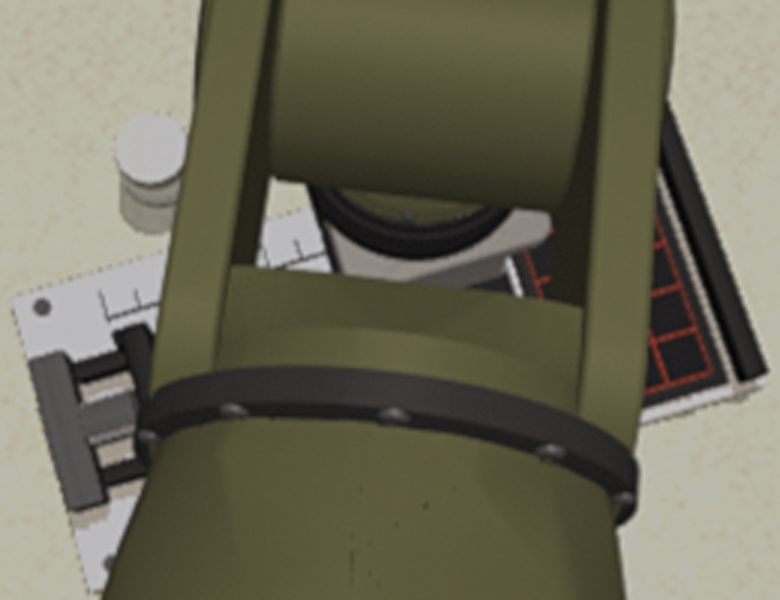

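Top view: the jaw's rails touch the end stop at about (75–100, 365–480 crop). Last numeric check: paddle slope, face position, coupon and bystanders.

```bash
python3 -c "
from tgt import *
import pickle
a=pickle.load(open('side9.pkl','rb'));b=pickle.load(open('side10.pkl','rb'));a0=pickle.load(open('side0.pkl','rb'))
# paddle points in side10: ribs area crop (185..260,155..205)
def pad(c,us,vs):
  q=[]
  for u in us:
    for v in vs:
      p=pix(c,u,v)-F0;q.append([p@xh,p@yh,p[2]])
  return np.array(q)*1e3
q=pad(b,range(205,242),range(195,222))
m=(abs(q[:,0])<20)&(q[:,2]>48)&(q[:,2]<72)&(q[:,1]>60)&(q[:,1]<112);q=q[m]
print(len(q),'paddle slope',np.polyfit(q[:,1],q[:,2],1),q[:,1].min(),q[:,1].max())
q=pad(b,range(185,232),range(170,225));m=(q[:,2]>70)&(q[:,2]<92)&(abs(q[:,0])<30);print('face y',np.median(q[m][:,1]),m.sum())
q=pad(a0,range(225,275),range(205,260));m=(q[:,2]>70)&(q[:,2]<92)&(abs(q[:,0])<30);print('face y start',np.median(q[m][:,1]))
d=np.abs(a0['color'].astype(int)-b['color']).max(2)
for n,(x0,y0,x1,y1) in dict(coupon=(262,265,395,380),torch=(325,190,360,255),jar=(264,168,298,205),loupe=(140,258,175,295)).items(): 
  dz=np.abs(a0['z_map']-b['z_map'])[y0:y1,x0:x1]
  print(n,np.percentile(d[y0:y1,x0:x1],[50,95,99]),np.percentile(dz,[50,95,99]))
"
```

```text
427 paddle slope [-0.2055 80.8807] 65.14231572350162 111.80958141970369
face y 116.11582384772667 265
face y start -0.5302328356162475
coupon [ 11.  37. 164.] [0.001  0.0047 0.0359]
torch [13. 15. 16.] [0.0012 0.0035 0.0058]
jar [13. 15. 16.] [0.0013 0.004  0.0065]
loupe [ 9. 41. 42.] [0.001  0.0032 0.0043]
```

```bash
python3 -c "
from tgt import *
where();print(bot.hand_in())"
```

```text
t 10.85 tip x,y,z mm 4.833272633489455 -6.6601924941829145 192.30479453645933 F fx,fy,fz 0.2368156699091591 0.6091661197793792 -0.21827410925064356 gap 0.0007004281155775845
the job is handed in; nothing more can be done
None
```

The jaw now stands against the end stop with its paddle sprung up, and I handed the job in at 10.9 s. I pressed the paddle level with the closed fingertips at about 8–9 N and slid the jaw back with it held down. Then I pushed on the face until the force reached 20 N with the jaw no longer moving, and lifted straight off.

**Last checks**
- **Jaw position:** the push face moved about 116.6 mm, against 113 mm estimated beforehand from the first pictures. I take the 3–4 mm difference as measuring error. In the top view the jaw's rails touch the stop.
- **Paddle:** it slopes at 0.206 rad, so the release is at about 0.015 rad, which is up.
- **Torch, jar and loupe:** unchanged between the first and last side pictures.
- **Coupon:** its visible corner is at the same pixel. About 1% of that image area did change; I put this down to the jaw's nose leaving that part of the view, but did not check it separately.
- **Robot:** clear of everything, with contact force under 1 N.

**Disagreements**
- **Fingertip height:** the reported tool position put the fingertips about 40 mm lower than both the side and wrist cameras showed. Contact with the paddle agreed with the cameras, so I worked from the pictures and the force.
- **Sideways position:** the wrist camera placed the jaw about 5 mm to the side of where the top and side cameras did. I aimed in between, which kept the fingertips on the paddle.
- **How it was pushed:** for most of the travel, friction on the paddle carried the jaw. The fingertips only bore on the push face at the end.

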